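# Push the loaded board carrier to the inspection station

### The arm

A 6-joint arm with a two-finger parallel gripper is mounted at the origin on the work surface. World frame = base frame: x ahead of the robot, y to its left, z up, the work surface at z = 0. Lengths are in m, angles in rad, forces in N, time in s.
With the tool pointing down it reaches from about 0.35 to 0.925 m from the base axis. Payload 6.4 kg.
Tool frame: the origin (TCP) lies at the very end of the fingers, on their centre line; the grasp point (between the pads) lies 19 mm behind it; z points along the fingers, y is the line along which they close (so a half turn about z gives the same grasp; the last joint's range is limited). The gripper opens to 94 mm and grips with 3 to 60 N. Pads are 16 mm wide; open, the fingers measure 119 mm over their backs; the gripper's body (75 mm by 177 mm) begins 78 mm behind the grasp point.
Start: joints at [1.081, 0.245, 1.558, -0, 1.339, -0.174], TCP at [0.202, 0.618, 0.205] pointing down, gripper open.
Joint ranges: [-3.13, 3.13], [-1.02, 2.26], [0.13, 2.54], [-0.95, 4.09], [0.21, 2.88], [-2.74, 2.74]. Speed limits (rad/s): [2.57, 2.57, 3.14, 3.14, 3.14, 3.14].

### API

Orientations are given as a rotation vector (axis times angle).
In Python, from plant import ctrl, optics, close_job gives the robot as it stands (ctrl), with the cameras (optics) and the job as plain functions.
- The arm moves only by the shell command python3 jog.py, which reads ROWS from standard input. ROWS is a JSON list of rows, 1 to 12 of them, each written [[dx, dy, dz], turn, opening]: dx, dy, dz in fractions of the full range, 1 being 0.8 m, then a turn about the tool's z in parts of the range, where 1.0 means pi/2 rad, then the finger opening in m; each row is the pose to reach, as a shift and turn from the pose commanded when the command began, along the tool's axes at that moment; what a row does not reach only later rows make up. A row lasts 1/8 s, in which the tool goes at most 0.0625 m and 0.188 rad, less where a joint would pass 70% of its speed; a pose out of reach is approached as far as the arm can. The fingers move at their own pace and stop on an object; the grip force is fixed at half the most. Time passes only in rows, so rows that do not move let the fingers close. It prints the time, the measured TCP pose, the force, the opening and the grip force at its end. Input that does not fit is refused with a message, and nothing moves.
- ctrl.state(): the state, without advancing time (a new reading comes with each control period).
- optics.capture(name): name is "scene" or "top" or "wrist"; returns the picture (384x512x3 uint8, red, green, blue); there is no depth.
- optics.camera_params(name): a dict with "fx", "fy", "cx", "cy" (pixels), "R" (3x3) and "t" (3): a world point X has camera coordinates R X + t. Camera axes: x right, y down, z forward; pixel columns grow to the right and rows downward; lengths in m; the calibration is good to about 2 mm. A picture is of the moment at which its call begins: read the wrist's pose just before it. camera_params takes no time and is no camera call; for the wrist camera it gives the pose at the moment of the call.
- close_job(): hands the job in; it is judged then, once.
The state is a dict: "clock": time; "joints": joint angles; "dq": joint speeds; "joint_efforts": joint torques, N m; "tcp_pos": TCP position; "orientation": TCP orientation; "contact_force": force on the tool from outside, world axes, zero at the start; "torque": the same for the moment, N m; "opening": finger opening in m; "finger_force": force on a finger pad.
Only numpy, scipy, OpenCV 4.12 (cv2) and the standard library are available. Lean on these libraries where they do the work, as an engineer would, in place of code of your own. Each camera call takes 0.05 s, during which the arm holds its last target. There are 200 camera calls.

### The job

Two board carriers stand on parallel rail slides. Push the carrier that holds the circuit board along its rail to the next station, the first steel marker block ahead of it, so that its steel pointer stands beside that block and the carrier clicks into the station's detent. Leave the empty carrier where it stands.

Things in the scene. Friction and masses are not known exactly. Their poses are not given: they have to be found in the camera images.
- board_carrier: Carrier to push: black plate, 80 mm wide (x), 150 mm long (y, along its rail), 8 thick, holding a green circuit board; parts reach 30 mm above the origin. Origin: centre of its underside, 22 above the table. It only slides along its rail; +y is ahead (within 6 deg of world +y). Steel pointer on its -x edge at y=0. Sliding takes 2 N, a detent rib up to 10 N; it stays where left.
- board_carrier_plate (a point): Top centre of its aluminium push plate, 50 mm wide (x), 10 mm thick (y), upright across the carrier's trailing end: 68 mm behind the origin (-y), 58 above it, 80 above the table. Carrier's axes. 30 mm gap between it and the board; 2 mm of black plate behind it, then rail up to 21 and an end stop up to 28 above the table: room for closed fingers.
- rail_a_station (a point): Target: top centre of the steel marker block (12 mm along the rail, top 38 above the table) on the rail's -x flange at mid-length; y ahead along the rail. Reached when the carrier's origin has this point's y (its x is then +50 mm). It starts 80 to 150 mm short. Detent ribs 13 before and after hold the carrier within 5 of it. A like block 130 mm further on is the outfeed: too far.
- empty_carrier: Bystander: a like carrier with push plate but no circuit board, on a like rail slide about 175 to 230 mm nearer to or farther from the robot than the board carrier's (either can be the nearer). Origin and axes as the board carrier's. It slides as easily and must stay where it is.

How it is judged:
At the end, for the whole second after the job is handed in: The board carrier rests at the first station, its origin within 10 mm of the marker block along the rail, and the empty carrier is within 15 mm of where it stood at the start (y of board_carrier in the frame of rail_a_station between -0.01 and 0.01 m and linear speed of board_carrier below 0.01 m/s and distance of empty_carrier from where it was at the start of the episode below 0.015 m); the robot touches nothing.
It fails at once if the empty carrier is pushed more than 15 mm from its place (distance of empty_carrier from where it was at the start of the episode above 0.015 m).
It also fails if it takes over 30 s, if anything falls off the work surface, if the arm or the gripper's body presses on something with over 40 N, if the wrist force passes 120 N, or if a joint passes its speed limit or range.

## Working session

There is one attempt and no reset: what is moved stays moved. The work goes in short steps, Python scripts to look and compute and a shell command to move; the robot and the scene stay as the last step left them, time stands still between calls to the robot, and variables do not carry over. Pictures are saved under pics/ and viewed, at most 10 in all, crops included, and the job is handed in when it is done.

```bash
ls; mkdir -p pics; python3 - <<'E'
from plant import ctrl, optics, close_job
import cv2,numpy as np
s=ctrl.state();print(s)
for n in("scene","top"):
    cv2.imwrite(f"pics/{n}0.png",optics.capture(n)[:,:,::-1])
    p=optics.camera_params(n);print(n,p)
E
```

```text
jog.py
pics
plant.py
{'clock': 0.0, 'joints': array([ 1.08090595e+00,  2.45741307e-01,  1.55902294e+00, -2.40850100e-05,
        1.33871936e+00, -1.74126061e-01]), 'dq': array([-0.00049766, -0.00016175,  0.00111517,  0.00011325, -0.00034172,
        0.00053637]), 'joint_efforts': array([ 7.58199690e-05, -4.15826404e+01, -3.14609492e+01,  6.84593408e-02,
        3.31889524e-02, -1.03825143e-04]), 'tcp_pos': array([0.20157731, 0.61730949, 0.20438712]), 'orientation': array([-4.93841124e-01, -3.10193236e+00,  2.81955554e-03]), 'contact_force': array([-0.5100095 , -0.12173594,  0.63083453]), 'torque': array([ 0.03877836, -0.03350697, -0.02594999]), 'finger_force': 0.0, 'opening': 0.09389409152448147}
scene {'fx': 347.18189200131917, 'fy': 347.18189200131917, 'cx': 250.6764423123269, 'cy': 192.62029806104985, 'R': array([[-0.40291711,  0.91522178, -0.00518639],
       [ 0.75121234,  0.32746596, -0.57310215],
       [-0.5228172 , -0.23480874, -0.81946753]]), 't': array([ 0.23975733, -0.33307557,  1.00053405])}
top {'fx': 422.08236439128655, 'fy': 422.08236439128655, 'cx': 254.8188010220447, 'cy': 193.62247185871516, 'R': array([[-0.02670699, -0.99940807,  0.02168511],
       [-0.99105925,  0.02363468, -0.13131251],
       [ 0.13072226, -0.02499819, -0.99110382]]), 't': array([-0.05222617,  0.5313983 ,  0.79726108])}
```

View pics/scene0.png

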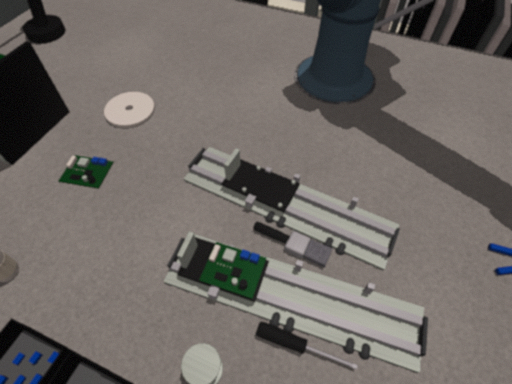

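View pics/top0.png

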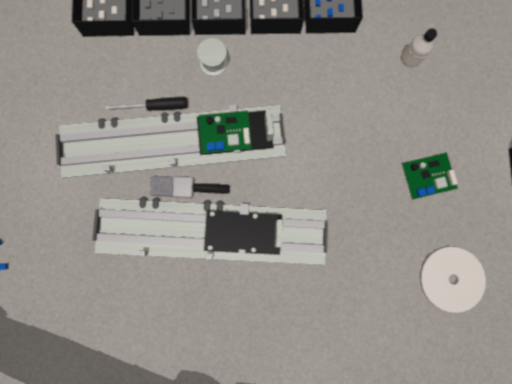

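Scene and top views: the board carrier is on the farther rail, with its plate at top (277,130) and scene (190,250). Marker blocks are at top (173,162) and (109,170). The empty carrier is on the nearer rail, around top (243,232). I'll zoom in on the far rail.

```bash
python3 - <<'E'
import cv2,numpy as np
a=cv2.imread("pics/top0.png")[95:185,50:300];b=cv2.imread("pics/scene0.png")[225:365,160:435]
f=lambda i:cv2.resize(i,None,fx=800/i.shape[1],fy=800/i.shape[1],interpolation=cv2.INTER_CUBIC)
a=f(a);b=f(b);print(a.shape,b.shape)
cv2.imwrite("pics/tc.png",a);cv2.imwrite("pics/sc.png",b)
E
```

```text
(288, 800, 3) (407, 800, 3)
```

View pics/tc.png

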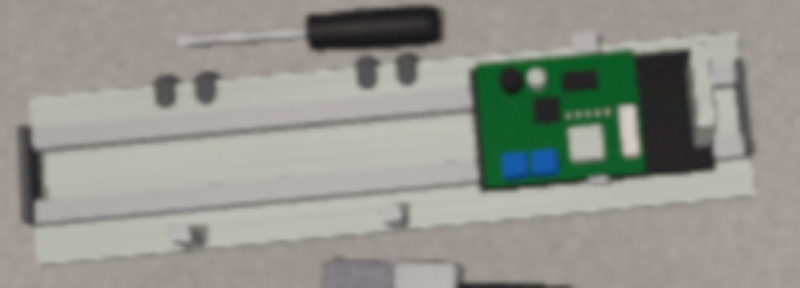

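View pics/sc.png

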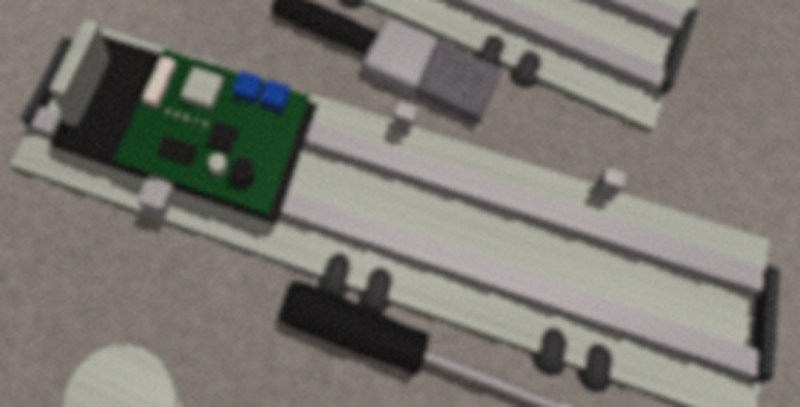

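The crops show the plate's top strip at tc (704,93) and sc (80,58). The first block's top is at tc (397,213) and sc (405,108), the outfeed's at tc (188,233) and sc (614,178), and the pointer at tc (598,180). Next I'll triangulate these.

```bash
cat >h.py <<'E'
from plant import ctrl, optics, close_job
import cv2,numpy as np
def ray(P,uv):
    d=P["R"].T@np.array([(uv[0]-P["cx"])/P["fx"],(uv[1]-P["cy"])/P["fy"],1]);return -P["R"].T@P["t"],d/np.linalg.norm(d)
def onz(P,uv,z):
    c,d=ray(P,uv);return c+d*(z-c[2])/d[2]
def tri(*obs):
    A=np.zeros((3,3));b=np.zeros(3);rs=[ray(P,u) for P,u in obs]
    for c,d in rs:
        M=np.eye(3)-np.outer(d,d);A+=M;b+=M@c
    X=np.linalg.solve(A,b);return X,max(np.linalg.norm(np.cross(X-c,d)) for c,d in rs)
E
python3 - <<'E'
from h import *
T=optics.camera_params("top");S=optics.camera_params("scene")
t=lambda x,y:(T,((x+.5)/3.2-.5+50,(y+.5)/3.2-.5+95)); s=lambda x,y:(S,((x+.5)/2.909-.5+160,(y+.5)/2.909-.5+225))
for n,a,b in[("plate",(704,93),(80,58)),("block",(397,213),(405,108)),("out",(188,233),(614,178))]:
    print(n,*tri(t(*a),s(*b)))
    for z in((.08,) if n=="plate" else (.038,)): print(onz(*t(*a),z).round(4),onz(*s(*b),z).round(4))
print("pointer",onz(*t(598,180),.03))
print("carrier corners z.03",[onz(*t(*p),.03).round(4) for p in((482,189),(474,66),(712,170))])
for p in((30,97),(735,35),(38,262),(754,195)):print("rail",onz(*t(*p),.01).round(4))
img=optics.capture("top");g=cv2.inRange(cv2.cvtColor(img,cv2.COLOR_RGB2HSV),(45,120,40),(80,255,255))
n,l,st,c=cv2.connectedComponentsWithStats(g);print(st[1:][st[1:,4]>100],)
s=ctrl.state();R=cv2.Rodrigues(s["orientation"])[0];print(R.round(3))
E
```

```text
plate [ 0.66107866 -0.09615748  0.06807232] 0.0012270925887310812
[ 0.6581 -0.0965  0.08  ] [ 0.6651 -0.0903  0.08  ]
block [0.59786944 0.09556404 0.03627377] 0.002143333081595821
[0.5981 0.0932 0.038 ] [0.5979 0.0977 0.038 ]
out [0.5889371  0.22568943 0.03318061] 0.0027885171670051097
[0.5884 0.2213 0.038 ] [0.5903 0.2276 0.038 ]
pointer [ 0.61817982 -0.03131405  0.03      ]
carrier corners z.03 [array([0.614 , 0.0415, 0.03  ]), array([0.6938, 0.0457, 0.03  ]), array([ 0.6231, -0.1033,  0.03  ])]
rail [0.6854 0.3328 0.01  ]
rail [ 0.718  -0.1226  0.01  ]
rail [0.5775 0.3242 0.01  ]
rail [ 0.6109 -0.1312  0.01  ]
[[ 199  112   53   42 1175]
 [ 403  153   54   45  991]]
[[-0.951  0.311 -0.001]
 [ 0.311  0.951 -0.001]
 [ 0.    -0.001 -1.   ]]
```

Units first: shifts go in shares of 0.8 m and turns go in shares of pi/2 rad. So -0.57 m / 0.8 = -0.7125, -0.12 m / 0.8 = -0.15, 0.75 rad / 1.5708 = 0.4775.

```bash
echo '[[[-0.0625, -0.05, 0], 0.0573, 0], [[-0.1125, -0.1, 0], 0.1082, 0], [[-0.175, -0.15, 0], 0.1592, 0], [[-0.2375, -0.1875, 0], 0.2101, 0], [[-0.3, -0.2375, 0], 0.2674, 0], [[-0.35, -0.2875, 0], 0.3183, 0], [[-0.4125, -0.3375, 0], 0.3692, 0], [[-0.475, -0.3875, 0], 0.4265, 0], [[-0.5375, -0.4375, 0], 0.4775, 0], [[-0.5875, -0.4875, 0], 0.5284, 0], [[-0.65, -0.5375, 0], 0.5857, 0], [[-0.7125, -0.5875, 0], 0.6366, 0]]' | python3 jog.py
cat >w.py <<'E'
import sys
from h import *
def rel(x,y,z,yaw):
    s=ctrl.state();R=cv2.Rodrigues(s["orientation"])[0];d=R.T@(np.array([x,y,z])-s["tcp_pos"])
    ty=np.arctan2(R[1,1],R[0,1]);print("rel",d.round(4),"turn",round(-(np.radians(yaw)-ty),4),"tcp",s["tcp_pos"].round(4),"F",s["contact_force"].round(1),"t",s["clock"])
rel(*map(float,sys.argv[1:]))
E
python3 w.py 0.6653 -0.1188 0.2 4.1
```

```text
clock: 1.65
tcp_pos: [0.5967, -0.0052, 0.2053]
orientation: [-1.925, -2.483, -0.0]
contact_force: [0.3, 0.1, -0.1]
opening: 0.0006
finger_force: 0.0
rel [-0.1271  0.0381  0.0052] turn 0.1804 tcp [ 0.5967 -0.0052  0.2053] F [ 0.3  0.1 -0.1] t 1.65
```

Scaled: -0.127 m / 0.8 = -0.1588, -0.1 m / 0.8 = -0.125, 0.18 rad / 1.5708 = 0.1146.

```bash
echo '[[[-0.075, 0.025, 0], 0.0573, 0], [[-0.125, 0.0375, 0], 0.0891, 0], [[-0.1588, 0.0475, 0.0063], 0.1146, 0], [[-0.1588, 0.0475, 0.0063], 0.1146, 0]]' | python3 jog.py
python3 - <<'E'
from h import *
P=optics.camera_params("wrist");im=optics.capture("wrist");cv2.imwrite("pics/w1.png",im[:,:,::-1])
import pickle;pickle.dump(P,open("w1.pkl","wb"))
for q in [(.664,-.099,.08),(.666,-.104,.08),(.598,.0956,.038),(.618,-.031,.03)]:
    c=P["R"]@q+P["t"];print(q,P["fx"]*c[0]/c[2]+P["cx"],P["fy"]*c[1]/c[2]+P["cy"])
E
python3 w.py 0.6653 -0.1188 0.2 4.1
```

```text
clock: 2.15
tcp_pos: [0.6647, -0.1181, 0.1992]
orientation: [-2.138, -2.3, 0.001]
contact_force: [-0.2, -0.4, -0.4]
opening: 0.0002
finger_force: 0.0
(0.664, -0.099, 0.08) 254.07015394599165 167.90160070584284
(0.666, -0.104, 0.08) 255.88315571221494 173.55791842615662
(0.598, 0.0956, 0.038) 195.6330328841196 -62.84642980357057
(0.618, -0.031, 0.03) 212.91244471292154 88.98585505378959
rel [-0.002   0.0007 -0.0004] turn 0.0029 tcp [ 0.6644 -0.1169  0.1996] F [-0.5  0.1 -0.3] t 2.2
```

View pics/w1.png

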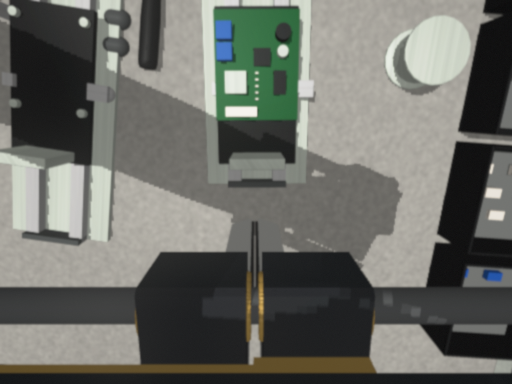

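The wrist view shows the plate at about u 230–284, v 153–182. I'll enlarge that area to separate the top from the rear face.

```bash
python3 - <<'E'
import cv2
a=cv2.imread("pics/w1.png")[60:200,195:325];cv2.imwrite("pics/w1c.png",cv2.resize(a,None,fx=4,fy=4,interpolation=cv2.INTER_CUBIC))
E
```

```text
(no output)
```

View pics/w1c.png

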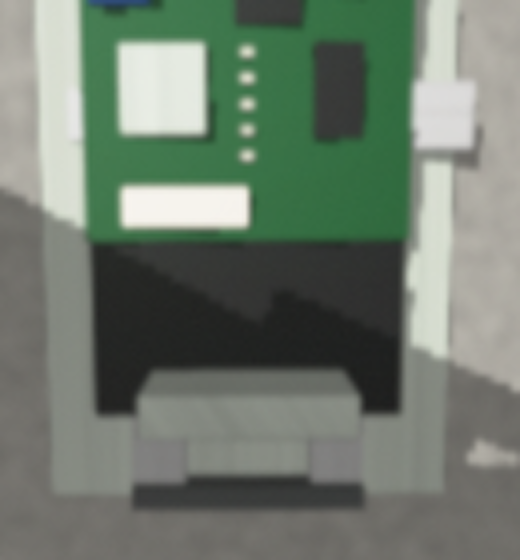

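The top strip spans crop v 393–437 and u 135–360. The pointer is at (75,113), and the end stop runs from v 478 to 507.

```bash
python3 - <<'E'
from h import *
import pickle
P=pickle.load(open("w1.pkl","rb"));T=optics.camera_params("top");S=optics.camera_params("scene")
w=lambda x,y:(P,((x+.5)/4-.5+195,(y+.5)/4-.5+60))
for n,p,z in[("top c",(248,415),.08),("rear",(248,437),.08),("pointer",(75,113),.03),("end front",(248,480),.028),("end back",(248,507),.028),("black L",(97,412),.03),("black R",(400,412),.03)]:print(n,onz(*w(*p),z).round(4))
t=lambda x,y:(T,((x+.5)/3.2-.5+50,(y+.5)/3.2-.5+95)); s=lambda x,y:(S,((x+.5)/2.909-.5+160,(y+.5)/2.909-.5+225))
print(tri(w(248,415),t(704,93),s(80,58)),tri(w(248,415),s(80,58)))
E
python3 w.py 0.6653 -0.1188 0.055 4.1
```

```text
top c [ 0.666  -0.0948  0.08  ]
rear [ 0.6663 -0.0997  0.08  ]
pointer [ 0.6184 -0.0299  0.03  ]
end front [ 0.6681 -0.1194  0.028 ]
end back [ 0.6687 -0.1267  0.028 ]
black L [ 0.6275 -0.104   0.03  ]
black R [ 0.7062 -0.0982  0.03  ]
(array([ 0.66289165, -0.09613111,  0.06845823]), np.float64(0.0032838775775593044)) (array([ 0.66490628, -0.09343259,  0.07678711]), np.float64(0.0020949111912683563))
rel [-0.0021  0.0009  0.1446] turn 0.0029 tcp [ 0.6644 -0.1169  0.1996] F [-0.5  0.1 -0.3] t 2.2
```

Scaled: 0.145 m / 0.8 = 0.1813, 0.1 m / 0.8 = 0.125.

```bash
echo '[[[-0.0025, 0.0025, 0.0625], 0, 0], [[-0.0025, 0.0025, 0.125], 0, 0], [[-0.0025, 0.0025, 0.1813], 0, 0], [[-0.0025, 0.0025, 0.1813], 0, 0]]' | python3 jog.py; python3 w.py 0.6607 -0.0272 0.055 4.1
```

```text
clock: 2.7
tcp_pos: [0.6634, -0.116, 0.0513]
orientation: [-2.129, -2.299, 0.005]
contact_force: [0.5, 0.5, 0.8]
opening: 0.0004
finger_force: 0.0
rel [ 0.0888  0.0041 -0.0034] turn 0.0051 tcp [ 0.6634 -0.116   0.0513] F [0.5 0.5 0.8] t 2.7
```

Scaled: 0.095 m / 0.8 = 0.1188, 0.09 m / 0.8 = 0.1125.

```bash
echo '[[[0.0063, 0, -0.0025], 0, 0], [[0.0125, 0, -0.0025], 0, 0], [[0.025, 0, -0.0025], 0, 0], [[0.0375, 0.0013, -0.0025], 0, 0], [[0.05, 0.0013, -0.0025], 0, 0], [[0.0625, 0.0013, -0.0025], 0, 0], [[0.075, 0.0013, -0.0025], 0, 0], [[0.0875, 0.0013, -0.0025], 0, 0], [[0.1, 0.0013, -0.0025], 0, 0], [[0.1125, 0.0013, -0.0025], 0, 0], [[0.1188, 0.0013, -0.0025], 0, 0], [[0.1188, 0.0013, -0.0025], 0, 0]]' | python3 jog.py
python3 - <<'E'
from h import *
import pickle
s=ctrl.state();print(s["tcp_pos"],s["contact_force"])
P=optics.camera_params("wrist");w=optics.capture("wrist");pickle.dump(P,open("w2.pkl","wb"))
t=optics.capture("top")
cv2.imwrite("pics/w2.png",w[:,:,::-1]);cv2.imwrite("pics/t2.png",t[:,:,::-1])
a=cv2.resize(t[90:190,100:300,::-1],(800,400),interpolation=cv2.INTER_CUBIC)
b=cv2.resize(w[0:200,112:400,::-1],(288,200));b=cv2.resize(w[0:72,112:400,::-1],(800,200),interpolation=cv2.INTER_CUBIC)
cv2.imwrite("pics/c2.png",np.vstack([a,b]))
E
```

```text
clock: 4.2
tcp_pos: [0.6603, -0.0228, 0.057]
orientation: [-2.135, -2.303, 0.0]
contact_force: [0.5, -0.0, 0.4]
opening: 0.0004
finger_force: 0.0
[ 0.66034077 -0.02284241  0.05703491] [ 0.51127762 -0.02173304  0.44632133]
```

View pics/c2.png

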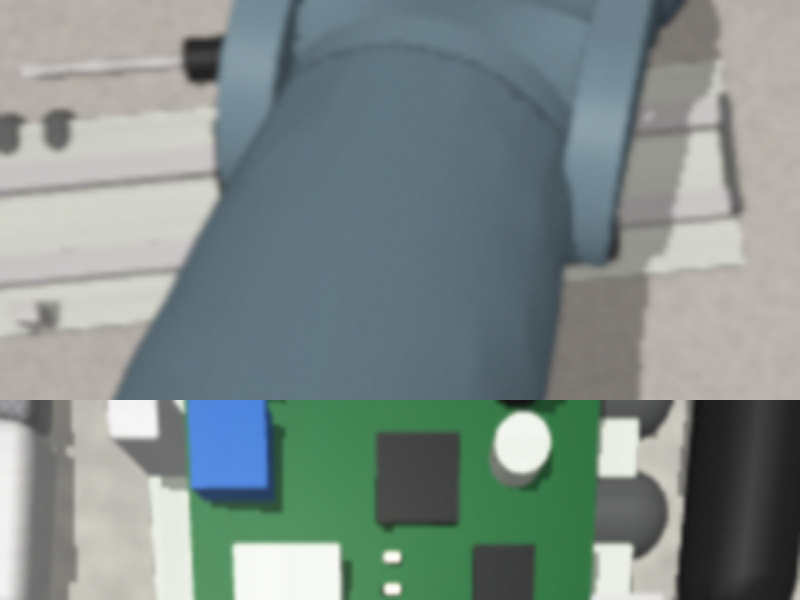

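The top view is blocked by the arm. The wrist view shows the block at its top-left, with its near top edge at raw (160,13). Now I'll check the rest of the wrist picture for the plate and pointer.

```bash
python3 - <<'E'
from h import *
w=cv2.imread("pics/w2.png")[0:290,130:370];cv2.imwrite("pics/w2c.png",cv2.resize(w,None,fx=2,fy=2,interpolation=cv2.INTER_CUBIC))
E
```

```text
(no output)
```

View pics/w2c.png

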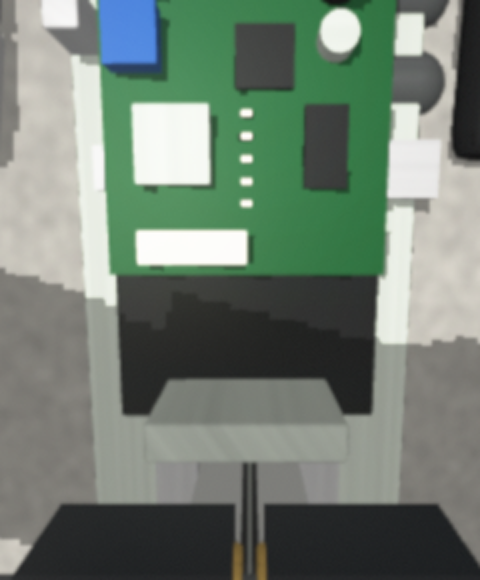

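The plate's top face is at crop u 145–347, v 424–461. The pointer is at about (98,167), and the block's near top edge is at v≈26, u 42–78.

```bash
python3 - <<'E'
from h import *
import pickle
P=pickle.load(open("w2.pkl","rb"))
w=lambda x,y:(P,((x+.5)/2-.5+130,(y+.5)/2-.5))
a=np.array([-.0715,.9974,0])
B=onz(*w(60,26),.038)+.006*a
for n,p,z in[("plate c",(246,443),.08),("rear",(246,461),.08),("pointer",(98,167),.03)]:
    X=onz(*w(*p),z);print(n,X.round(4),"along to block",((B-X)@a).round(4))
print("block",B)
E
python3 w.py .6607 0 .055 4.1
```

```text
plate c [ 0.6594 -0.0077  0.08  ] along to block 0.1097
rear [ 0.6598 -0.0123  0.08  ] along to block 0.1144
pointer [0.6109 0.0572 0.03  ] along to block 0.0415
block [0.60114637 0.09813941 0.038     ]
rel [0.0233 0.002  0.002 ] turn 0.0034 tcp [ 0.6604 -0.0234  0.057 ] F [ 0.  -0.7 -0.4] t 4.3
```

Scaled: 0.02 m / 0.8 = 0.025, 0.014 m / 0.8 = 0.0175.

```bash
echo '[[[0.0088, 0.0013, 0.0025], 0, 0], [[0.0175, 0.0013, 0.0025], 0, 0], [[0.025, 0.0013, 0.0025], 0, 0], [[0.025, 0.0013, 0.0025], 0, 0]]' | python3 jog.py|grep -E "tcp|force"
for i in 1; do echo '[[[0.0038, 0, 0], 0, 0], [[0.0038, 0, 0], 0, 0]]' | python3 jog.py|grep -E "tcp|t_force"; echo '[[[0.0038, 0, 0], 0, 0], [[0.0038, 0, 0], 0, 0]]' | python3 jog.py|grep -E "tcp|t_force"; echo '[[[0.0038, 0, 0], 0, 0], [[0.0038, 0, 0], 0, 0]]' | python3 jog.py|grep -E "tcp|t_force";done
```

```text
tcp_pos: [0.6601, -0.0028, 0.0553]
contact_force: [-0.4, -0.1, -0.7]
finger_force: 0.0
tcp_pos: [0.66, -0.001, 0.0554]
contact_force: [0.0, -2.5, 0.1]
tcp_pos: [0.6599, 0.0001, 0.0554]
contact_force: [-0.4, -8.8, -0.3]
tcp_pos: [0.6596, 0.0033, 0.0554]
contact_force: [-0.9, -6.5, -0.7]
```

Scaled: 0.003 m / 0.8 = 0.0038.

```bash
echo '[[[0.0038, 0, 0], 0, 0], [[0.0038, 0, 0], 0, 0]]' | python3 jog.py|grep -E "tcp|t_force"; echo '[[[0.0038, 0, 0], 0, 0], [[0.0038, 0, 0], 0, 0]]' | python3 jog.py|grep -E "tcp|t_force"; echo '[[[0.0025, 0, 0], 0, 0], [[0.0025, 0, 0], 0, 0]]' | python3 jog.py|grep -E "tcp|t_force"
python3 - <<'E'
from h import *
import pickle
P=optics.camera_params("wrist");w=optics.capture("wrist");pickle.dump(P,open("w3.pkl","wb"));cv2.imwrite("pics/w3.png",w[:,:,::-1])
w=w[0:290,130:370,::-1];cv2.imwrite("pics/w3c.png",cv2.resize(w,None,fx=2,fy=2,interpolation=cv2.INTER_CUBIC))
E
```

```text
tcp_pos: [0.6593, 0.0077, 0.0553]
contact_force: [-1.1, -3.2, -0.6]
tcp_pos: [0.6592, 0.012, 0.0554]
contact_force: [-0.5, 0.2, -0.1]
tcp_pos: [0.6591, 0.014, 0.0555]
contact_force: [-0.6, -0.3, -0.3]
```

View pics/w3c.png

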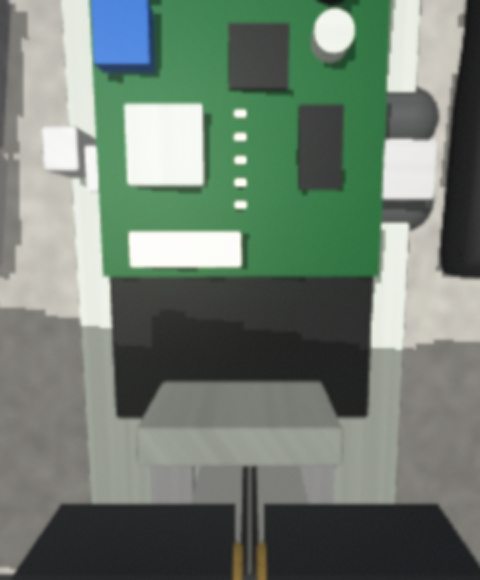

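The block's top face is at crop u 42–78, v 127–168, centre (60,148). The pointer is at v 146–190, and the plate's top at v 427–465.

```bash
python3 - <<'E'
from h import *
import pickle
P=pickle.load(open("w3.pkl","rb"))
w=lambda x,y:(P,((x+.5)/2-.5+130,(y+.5)/2-.5))
a=np.array([-.0715,.9974,0])
for e,o in((127,-.006),(168,.006),(148,0)):
    print(onz(*w(60,e),.038)+o*a)
B=onz(*w(60,148),.038)
for n,p,z,o in[("plate c",(240,446),.08,.068),("pointer",(92,168),.03,0),("pointer",(92,168),.026,0)]:
    X=onz(*w(*p),z);print(n,X.round(4),"left",((B-X)@a-o).round(4))
E
```

```text
[0.60157969 0.09715768 0.038     ]
[0.60084364 0.0983209  0.038     ]
[0.60121275 0.09764307 0.038     ]
plate c [0.6568 0.0287 0.08  ] left 0.0047
pointer [0.6084 0.0935 0.03  ] left 0.0046
pointer [0.6075 0.0938 0.026 ] left 0.0043
```

Scaled: 0.004 m / 0.8 = 0.005, 0.002 m / 0.8 = 0.0025.

```bash
echo '[[[0.0025, 0, 0], 0, 0], [[0.005, 0, 0], 0, 0], [[0.005, 0, 0], 0, 0]]' | python3 jog.py|grep -E "tcp|t_force"; echo '[[[-0.0125, 0, 0], 0, 0], [[-0.0375, 0, 0], 0, 0], [[-0.0375, 0, 0], 0, 0], [[-0.0375, 0, -0.0625], 0, 0], [[-0.0375, 0, -0.125], 0, 0], [[-0.0375, 0, -0.175], 0, 0], [[-0.0375, 0, -0.175], 0, 0], [[-0.0375, 0, -0.175], 0, 0]]' | python3 jog.py
python3 - <<'E'
from h import *
import pickle
P=optics.camera_params("wrist");w=optics.capture("wrist");pickle.dump(P,open("w4.pkl","wb"))
w=w[60:240,140:380,::-1];cv2.imwrite("pics/w4c.png",cv2.resize(w,None,fx=3,fy=3,interpolation=cv2.INTER_CUBIC))
E
```

```text
tcp_pos: [0.6588, 0.0175, 0.0555]
contact_force: [0.5, -0.5, 0.3]
clock: 7.72
tcp_pos: [0.6603, -0.0126, 0.194]
orientation: [-2.136, -2.302, 0.002]
contact_force: [0.5, -0.1, -0.4]
opening: 0.0002
finger_force: 0.0
```

View pics/w4c.png

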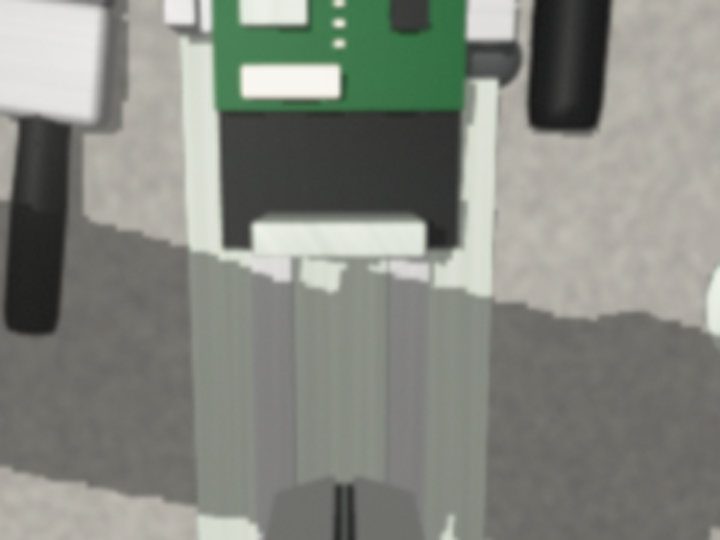

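The plate's top face is at crop v 221–257, centre (339,239). The block (u 165–195) and the pointer (u 200–212) now stand side by side at the top edge, with near edges at v≈25 and 31.

```bash
python3 - <<'E'
from h import *
import pickle
P=pickle.load(open("w4.pkl","rb"))
w=lambda x,y:(P,((x+.5)/3-.5+140,(y+.5)/3-.5+60))
a=np.array([-.0715,.9974,0])
B=onz(*w(180,25),.038)+.006*a
X=onz(*w(339,239),.08);print(B,X,"left",(B-X)@a-.068, "vs earlier B",(np.array([.6012,.0977,.038])-X)@a-.068)
s=ctrl.state();print(s["contact_force"],s["clock"]);
E
```

```text
[0.60123756 0.09758694 0.038     ] [0.65638333 0.03205187 0.08      ] left 0.001307600726111413 vs earlier B 0.0014230567195990806
[1.29187897 0.17411169 0.76849989] 7.775
```

The carrier is 1.3 mm short of the block, well inside the detent. The arm is clear, so I'm handing the job in.

```bash
python3 -c "
from plant import ctrl, optics, close_job
print(close_job())"
```

```text
the job is handed in; nothing more can be done
None
```

I pushed the board carrier over the first rib and into the first station's detent; by my last measurement it stands about 1.3 mm short of the marker block. The arm never went near the empty carrier, was clear of everything, and I handed the job in at about 8 s; no verdict was returned.

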